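# Set the exhibit turntable to zero

## Robot

A 7-joint arm with a two-finger parallel gripper is mounted at the origin on the work surface. World frame = base frame: x ahead of the robot, y to its left, z up, the work surface at z = 0. Lengths are in m, angles in degrees, forces in N, time in s.
With the tool pointing down it reaches from about 0.35 to 0.775 m from the base axis. Payload 3.1 kg.
Tool frame: the origin (TCP) lies on the centre line of the jaws, within the pads' length; the fingertips stand 17 mm ahead of it and the grasp point (between the pads) lies 2 mm behind it (robot.tip_reach is the distance from the TCP to the fingertips, in m); z points along the fingers, y is the line along which they close (so a half turn about z gives the same grasp; the last joint's range is limited). The gripper opens to 85 mm and grips with 20 to 120 N. Pads are 22 mm wide; open, the fingers measure 114 mm over their backs; the gripper's body (76 mm by 85 mm) begins 54 mm behind the grasp point. The pads swing forward as they close: fully open they stand 13 mm farther back than shut.
Start: joints at [74.101, 17.813, 0.802, 86.603, -0.252, 75.585, -1.558], TCP at [0.129, -0.535, 0.248] pointing down, gripper open.
Joint ranges: [-154.91, 154.91], [-16.99, 109.72], [-72.82, 74.43], [7.12, 147.25], [-82.49, 262.49], [11.32, 116.49], [-174.64, 174.64]. Speed limits (degrees/s): [159.86, 159.86, 180, 180, 180, 180, 180].

## Interface

Orientations are given as [roll, pitch, yaw] about the fixed x, y, z axes, in that order (R = Rz(yaw) Ry(pitch) Rx(roll)).
In Python, from station import robot, fingers, vision, workorder, recognise gives the robot as it stands. Calls block until the motion is done:
- robot.move_to(position, orientation): joint-space move of the TCP to a pose.
- robot.line_to(position, orientation=None, velocity=0.15, f_stop=None): straight line of the TCP; orientation=None keeps the orientation; velocity is the mean speed in m/s. With f_stop (N) it stops when the force on the tool has changed by that much, and returns True; else False.
- robot.move_j(angles): joint-space move.
- fingers.gripper_to(opening, force=None): opening from 0.0 (shut) to 1.0 (fully open); force is the grip in N (None keeps the last); returns when the fingers have stopped.
- robot.pause(seconds).
- robot.inverse_kinematics(position, orientation): joint angles nearest the present ones, or None.
- vision.grab_frame(name): name is "side" or "top" or "wrist"; returns the picture (400x640x3 uint8, red, green, blue); there is no depth.
- vision.calibration(name): a dict with "mtx" (3x3 intrinsics, pixels), "extrinsics" (4x4, takes a point from world to camera coordinates); the wrist camera has in their place "T_tool_cam" (4x4, takes a point from camera to tool coordinates, whose origin is the TCP and whose axes are the flange's). Camera axes: x right, y up, looking along -z (the intrinsics and any distortion apply to the point x, -y, -z); pixel columns grow to the right and rows downward; lengths in m; the calibration is good to about 2 mm. A picture is of the moment at which its call begins: read the wrist's pose just before it. calibration takes no time and is no camera call.
A pose or a line that the arm cannot do raises robot.PlanningError and nothing moves.
- workorder.close_job(): hands the job in; it is judged then, once.
Trained networks look in the newest picture that a camera, given by its name, has taken for a name from the list of things; names that differ only in an ending like _2 or _b are one class to them, and where a whole thing is asked for, a point or a joint stands for the part that bears it (a point fixed in the world has none). Each returns a list of dicts, best first, with "p" (0 to 1); they miss things now and then, are a little off and sometimes report something else, mostly with a low value. They report only what shows in the picture. A call takes as long as a camera call. They do not tell look-alikes from the thing itself.
- recognise(label, camera): "rect" ([centre column, centre row, width, height] in pixels, round what is visible of it).
Readings, each from a call of its own:
- robot.current_time_s(): time.
- robot.current_joint_positions(): joint angles.
- robot.current_dq(): joint speeds.
- robot.current_joint_torque(): joint torques, N m.
- robot.current_tool_pos(): TCP position.
- robot.current_eef_rot(): TCP orientation.
- robot.current_contact_force(): force on the tool from outside, world axes, zero at the start.
- robot.current_torque(): the same for the moment, N m.
- robot.current_finger_gap(): opening from 0.0 (shut) to 1.0 (fully open).
- robot.current_gripper_force(): force on a finger pad.
Only numpy, scipy, OpenCV 4.12 (cv2) and the standard library are available. Lean on these libraries where they do the work, as an engineer would, in place of code of your own. Each camera call takes 0.05 s, during which the arm holds its last target. There are 200 camera calls.

## Task

The seized hand stamp stands on the photo turntable, ready for the first frame of its series. With a fingertip, gently push the turntable round, without gripping it, until the white index line on its black plate lines up with the scale's zero line, the one long line right across the silver ring, then take the hand away. Do not touch the stamp, which must stay standing in the middle of the plate, and leave the lens, the jar and the carton where they are.

Things in the scene. Friction and masses are not known exactly. Their poses are not given: they have to be found in the camera images.
- stage: Fixed round silver turntable base, 264 mm in diameter. Origin on the turning axis at desk height, x axis towards the zero line, z up. Flat scale ring (radius 100 to 132 mm, top 31 mm above the desk) with short black lines (8 or 13 mm) every 10 degrees and one zero line, far longer and thicker (28 by 5 mm). A slack clamp screw sticks out 20 mm opposite the zero line; not needed.
- plate (a joint): Angle (rad) of the black plate, 200 mm in diameter, top 34 mm above the desk: 0 (or a full turn) when the index line meets the zero line, growing counter-clockwise seen from above. It turns endlessly both ways. Friction of 0.12 N m holds it wherever it is left: 1.5 N at the finger post moves it, and it stops when the push stops.
- post (a point): Finger post to push the plate round by, from either side: an upright aluminium pin 14 mm in diameter, 85 mm from the turning axis, 90 degrees counter-clockwise (from above) from the index line, turning with the plate. It rises from 34 to 70 mm above the desk (a 20 mm washer, 3 mm high, lies at its foot). This point is on its axis, half-way up, 52 mm above the desk.
- index_line (a point): Outer end, at the plate's rim (100 mm from the turning axis, 34 mm above the desk), of the white index line, 30 mm long and 5 mm wide, painted radially on the black plate.
- zero_line (a point): Inner end of the long zero line on the silver ring, 100 mm from the turning axis, 31 mm above the desk.
- stamp: The exhibit: a small loose hand stamp, dark turned handle on a light wooden block 40 by 22 mm, 50 mm high, standing upright within 8 mm of the plate's middle on a rubber pad 100 mm in diameter and 1.5 mm thick. Its top is 85.5 mm above the desk. Origin at the centre of its underside, z up. It rides round with the plate.
- lens: Loose black macro lens standing on end beside the turntable, 71 mm in diameter, 85 mm high. Origin at the centre of its underside.
- jar: Loose small clear jar with a red cap, 42 mm in diameter, 62 mm high, standing beside the turntable. Origin at the centre of its underside.
- carton: Loose small white carton with a red band, 50 by 85 by 32 mm high, lying beside the turntable. Origin at the centre of its underside.
Things that resemble listed ones, but are neither listed nor needed, are in the scene too. Of the things that look like the stamp, the middle-sized one is meant.

How it is judged (in metres and radians):
At the end, for the whole second after the job is handed in: The outer end of the plate's index line is within 4 mm (about 2.3 degrees) of the inner end of the zero line, the plate is at rest, and the stamp stands upright within 20 mm of the middle of the plate (horizontal distance between index_line and zero_line below 0.004 m and velocity of joint plate between -0.05 and 0.05 rad/s and horizontal distance between stamp and stage below 0.02 m and angle between stamp's own z axis and vertical below 0.1 rad and z of stamp in the frame of stage between 0.032 and 0.04 m); the robot touches nothing.
It fails at once if the stamp is touched by the robot (contact force between any of the fingers, the arm and stamp above 0.3 N).
It fails at once if the stamp is lifted off the plate or falls over (z of stamp in the frame of stage above 0.045 m or angle between stamp's own z axis and vertical above 0.3 rad).
It fails at once if the plate is spun, not gently turned (faster than 3 rad/s) (velocity of joint plate above 3 rad/s or velocity of joint plate below -3 rad/s).
It fails at once if the turntable is shoved, pressed or gripped with more than 12 N (contact force between any of the fingers, the arm and stage above 12 N).
It fails at once if the lens, the jar or the carton is moved by more than 10 mm (distance of any of lens, jar, carton from where it was at the start of the episode above 0.01 m).
It also fails if it takes over 51 s, if anything falls off the work surface, if the arm or the gripper's body presses on something with over 40 N, if the wrist force passes 120 N, or if a joint passes its speed limit or range.

## Working session

There is one attempt and no reset: what is moved stays moved. The work goes in short steps, each a Python script; the robot and the scene stay as the last script left them, time stands still between calls to the robot, and variables do not carry over. Pictures are saved under pics/ and viewed, at most 10 in all, crops included, and the job is handed in when it is done.

```bash
mkdir -p pics
cat > h.py <<'E'
import numpy as np, cv2
from station import robot, fingers, vision, workorder, recognise
def grab(n,f=None):
    im=vision.grab_frame(n)
    if f: cv2.imwrite('pics/'+f,im[:,:,::-1])
    return im
def cam(n):
    c=vision.calibration(n); return c
def proj(p,n):
    c=cam(n);q=c['extrinsics']@np.r_[p,1];v=np.array([q[0],-q[1],-q[2]]);u=c['mtx']@v;return u[:2]/u[2]
def unproj(uv,z,n):
    c=cam(n);E=c['extrinsics'];d=np.linalg.inv(c['mtx'])@np.r_[uv,1];d=np.array([d[0],-d[1],-d[2]])
    R=E[:3,:3];o=-R.T@E[:3,3];d=R.T@d;return o+d*(z-o[2])/d[2]
E
python3 - <<'E'
from h import *
for n in('top','side'):
    im=grab(n,n+'0.png'); print(n,{k:v for k,v in cam(n).items() if k!='extrinsics'})
    for l,z in dict(stage=.03,plate=.034,post=.07,index_line=.034,stamp=.06,lens=.085,jar=.062,carton=.032).items():
        for r in recognise(l,n)[:3]:
            print(l,round(r['p'],2),np.round(r['rect']),np.round(unproj(r['rect'][:2],z,n),3))
a=cv2.imread('pics/top0.png');b=cv2.imread('pics/side0.png')
E
```

```text
top {'mtx': array([[405.90252919,   0.        , 324.06836484],
       [  0.        , 405.90252919, 198.15496905],
       [  0.        ,   0.        ,   1.        ]])}
stage 0.7 [293. 222. 127. 132.] [0.516 0.138 0.03 ]
stage 0.46 [358. 281.  18.  20.] [0.394 0.008 0.03 ]
plate 0.55 [295. 217.  97.  99.] [0.526 0.134 0.034]
post 0.57 [295. 215.  97. 100.] [0.526 0.133 0.07 ]
index_line 0.64 [294. 215.  98.  95.] [0.53  0.136 0.034]
stamp 0.78 [294. 215.  18.  21.] [0.525 0.135 0.06 ]
stamp 0.74 [396. 248.  26.  32.] [ 0.457 -0.067  0.06 ]
stamp 0.46 [309. 125.  13.  15.] [0.714 0.104 0.06 ]
lens 0.92 [198. 207.  42.  36.] [0.541 0.321 0.085]
jar 0.6 [355. 281.  23.  16.] [0.394 0.016 0.062]
carton 0.76 [399. 197.  46.  27.] [ 0.566 -0.084  0.032]
side {'mtx': array([[441.14406672,   0.        , 320.03469357],
       [  0.        , 441.14406672, 205.77128735],
       [  0.        ,   0.        ,   1.        ]])}
plate 0.79 [306. 250. 105.  79.] [0.527 0.146 0.034]
post 0.84 [307. 251. 104.  79.] [0.508 0.174 0.07 ]
index_line 0.79 [306. 249. 106.  76.] [0.529 0.144 0.034]
stamp 0.93 [382. 197.  25.  27.] [ 0.454 -0.04   0.06 ]
stamp 0.72 [236. 209.  11.  23.] [0.695 0.138 0.06 ]
stamp 0.59 [308. 236.  22.  28.] [0.531 0.134 0.06 ]
lens 0.72 [236. 317.  47.  66.] [0.526 0.354 0.085]
jar 0.88 [402. 231.  22.  32.] [0.381 0.034 0.062]
carton 0.94 [345. 184.  34.  36.] [ 0.555 -0.071  0.032]
```

View pics/top0.png

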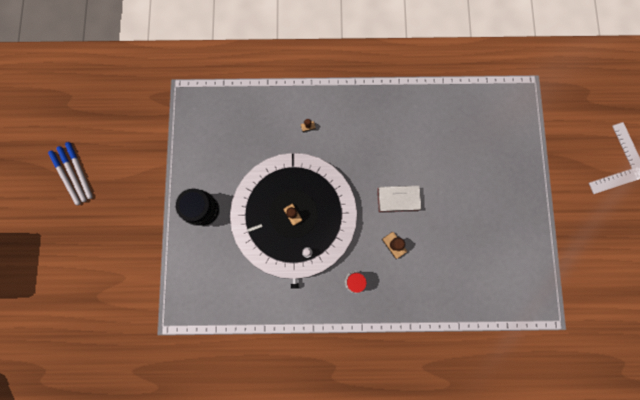

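View pics/side0.png

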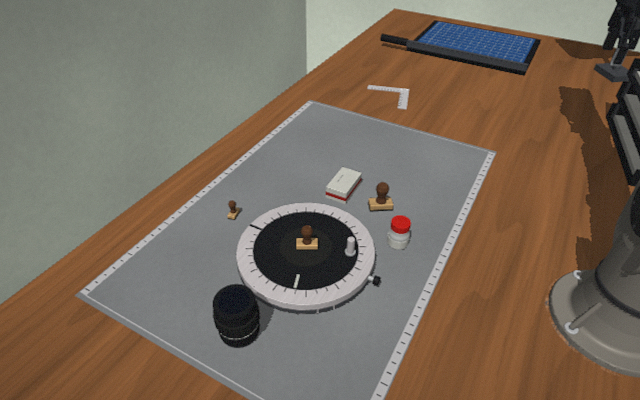

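The top view shows the plate at (294,215), the zero line at (293,160), the index line at (255,228) and the post at (307,253). There are three stamps: (294,215) on the plate, a larger one at (396,248) and a smaller one at (309,125). The one on the plate is middle-sized and stands on the pad, so it is the exhibit. I'll confirm that in a rectified crop and measure from it too.

```bash
cat >> h.py <<'E'
def rect(n,im,c,z=.034,half=.15,s=2000):
    # metric view from above, image up=+x, left=+y
    k=np.array([[-half,-half],[-half,half],[half,half],[half,-half]])
    src=np.float32([proj([c[0]+a,c[1]+b,z],n) for a,b in k])
    dst=np.float32([[(half-b)*s,(half-a)*s] for a,b in k])
    N=int(2*half*s); return cv2.warpPerspective(im,cv2.getPerspectiveTransform(src,dst),(N,N),flags=cv2.INTER_CUBIC)
def centre(n,im,c):
    for _ in range(3):
        g=cv2.cvtColor(rect(n,im,c),cv2.COLOR_RGB2GRAY); N=g.shape[0]; p=[]
        pol=cv2.warpPolar(cv2.GaussianBlur(g,(5,5),0),(300,360),(N/2,N/2),300,cv2.INTER_LINEAR).astype(float)
        for i in range(360):
            d=np.diff(pol[i,170:235]); j=170+np.argmax(d)+.5
            p.append([N/2+j*np.cos(np.radians(i)),N/2+j*np.sin(np.radians(i))])
        p=np.array(p)
        for _ in range(4):
            A=np.c_[2*p,np.ones(len(p))]; x=np.linalg.lstsq(A,(p**2).sum(1),rcond=None)[0]
            r=np.sqrt(x[2]+x[0]**2+x[1]**2); e=abs(np.hypot(*(p-x[:2]).T)-r); p=p[e<max(2*np.median(e),1)]
        c=np.array([c[0]+(N/2-x[1])/2000,c[1]+(N/2-x[0])/2000])
    return c,r/2
def angles(n,im,c):
    out=[]
    for z,r0,r1,sg in((.031,104,128,-1),(.034,74,94,1)):
        g=cv2.cvtColor(rect(n,im,c,z),cv2.COLOR_RGB2GRAY); N=g.shape[0]
        pol=cv2.warpPolar(g,(300,1440),(N/2,N/2),300,cv2.INTER_LINEAR).astype(float)[:,2*r0:2*r1]
        v=pol.max(1) if sg<0 else pol.min(1)   # line must span whole radial band
        v=np.median(pol,1)*.5+v*.5
        w=np.clip(sg*(v-np.median(v)),0,None); k=np.argmax(cv2.GaussianBlur(np.r_[w,w][:,None],(1,9),0)[:1440])
        i=np.arange(k-20,k+21); ww=w[i%1440]; ww=np.clip(ww-.3*ww.max(),0,None); m=(i*ww).sum()/ww.sum()/4
        out.append((-90-m+180)%360-180)  # world angle about z from +x
    return out
E
python3 - <<'E'
from h import *
for n in('top','side'):
    im=cv2.imread(f'pics/{n}0.png')[:,:,::-1].copy()
    c,r=centre(n,im,np.array([.526,.135])); print(n,c,r,angles(n,im,c))
    if n=='top':
        a=rect(n,im,c)
    else: b=im[150:330,200:430]
o=np.zeros((600,800,3),np.uint8); o[:400,:400]=cv2.resize(a,(400,400)); o[:313,400:]=cv2.resize(b,(400,313))
o[400:,:200]=cv2.resize(cv2.imread('pics/top0.png')[:,:,::-1][100:260,280:440],(200,200))
cv2.imwrite('pics/r1.png',o[:,:,::-1])
print(robot.current_time_s(),robot.current_eef_rot(),cam('wrist'))
E
```

```text
top [0.5322437  0.13846623] 99.69375044447028 [np.float64(0.786416717885686), np.float64(109.13219167196439)]
side [0.53286397 0.13905098] 100.23461484468598 [np.float64(-0.33560477001702793), np.float64(109.25132445319002)]
0.9 [1.79995957e+02 9.51350559e-04 1.35138650e+01] {'mtx': array([[322.27140722,   0.        , 316.16316985],
       [  0.        , 322.27140722, 200.69155348],
       [  0.        ,   0.        ,   1.        ]]), 'T_tool_cam': array([[ 8.42075224e-04,  9.59131204e-01,  2.82960466e-01,
         7.17193037e-02],
       [ 9.99999210e-01, -5.43558397e-04, -1.13348251e-03,
        -2.80032016e-04],
       [-9.33352909e-04,  2.82961197e-01, -9.59130903e-01,
        -1.26534928e-01],
       [ 0.00000000e+00,  0.00000000e+00,  0.00000000e+00,
         1.00000000e+00]])}
```

View pics/r1.png

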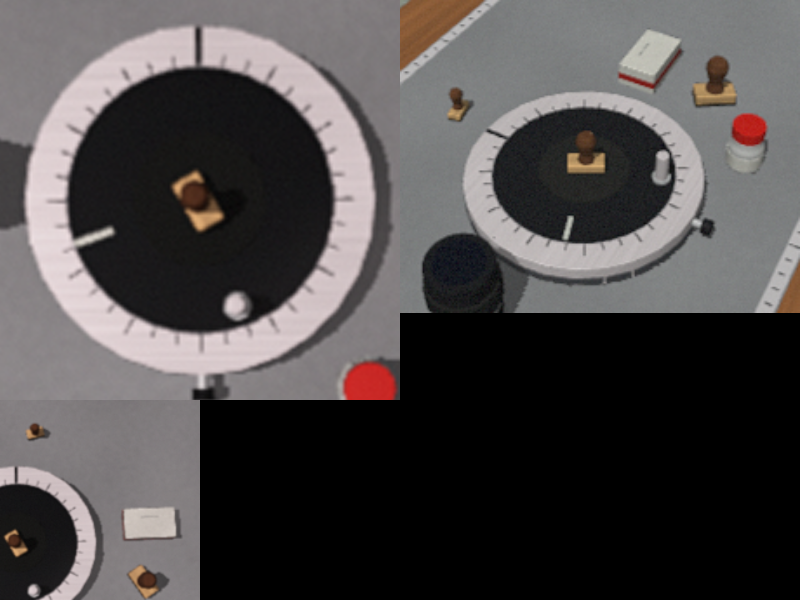

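The crop confirms it: the middle-sized stamp is the one on the plate's pad. Axis is at about (0.532, 0.139), zero line at about 0°, index at 109°, post at 199°. I'll push clockwise by about 109°.

```bash
cat >> h.py <<'E'
C=np.array([.5325,.1387]); R=.085
def pose(phi,z,off): # finger at angle phi, tool x tangential
    t=np.radians(phi); y=(phi+off+180)%360-180
    return [C[0]+R*np.cos(t),C[1]+R*np.sin(t),z],[180,0,y]
E
python3 - <<'E'
from h import *
for off in(-90,90):
    for phi in range(225,95,-25):
        q=robot.inverse_kinematics(*pose(phi,.063,off)); print(off,phi,None if q is None else np.round(q))
off=-90
fingers.gripper_to(0.0)
p,o=pose(224,.16,off)
q=robot.inverse_kinematics(p,o)
if q is not None and abs(q[6])<165:
    robot.move_to(p,o); print(robot.current_time_s(),robot.current_tool_pos(),robot.current_joint_positions(),robot.current_contact_force(),robot.tip_reach)
    grab('wrist','w1.png')
E
```

```text
-90 225 [ 34.  35. -61. 110.  37.  57.   1.]
-90 200 [ 30.  34. -61. 112.  36.  56. -28.]
-90 175 [ 21.  30. -54. 111.  30.  54. -52.]
-90 150 [ 12.  30. -47. 108.  27.  54. -77.]
-90 125 [   8.   33.  -45.  103.   28.   56. -104.]
-90 100 [   2.   35.  -38.   97.   24.   57. -125.]
90 225 [  21.   27.  -41.  110.   22.   51. -166.]
90 200 [ -64.   33.   65.  115.  -37.   56. -141.]
90 175 [ 26.  35. -62. 111.  36.  57. 122.]
90 150 [ 21.  37. -62. 108.  38.  59.  93.]
90 125 [ 17.  41. -62. 102.  41.  62.  66.]
90 100 [ 10.  40. -52.  97.  35.  61.  47.]
4.1833 [0.47174137 0.07827163 0.15984842] [ 34.37018496  23.6550389  -58.75109113 103.64183313  22.22073172
  65.29928925  12.04443448] [ 0.75255127 -0.83704559 -0.5458641 ] 0.017
```

View pics/w1.png

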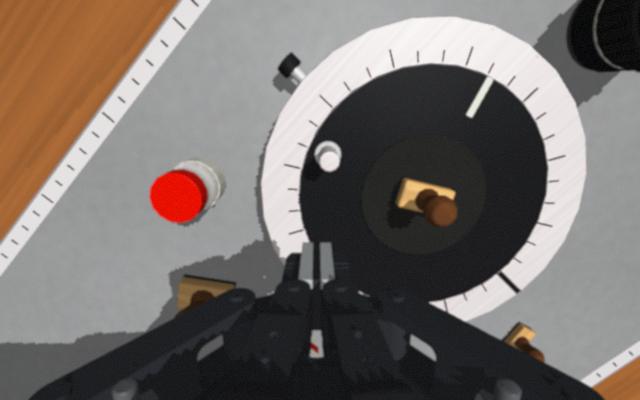

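The closed fingers at (318,262) have the post ahead at (328,155), with the jar and stamp clear. Now I'll lower and push to about 8° short.

Run:
```python
from h import *
off=-90
p,o=pose(224,.063,off)
print('down',robot.line_to(p,o,velocity=.1,f_stop=6),robot.current_tool_pos(),robot.current_contact_force())
for phi in list(range(216,111,-8)):
    p,o=pose(phi,.063,off)
    s=robot.line_to(p,o,velocity=.05,f_stop=9)
    print(phi,s,np.round(robot.current_contact_force(),1),round(robot.current_time_s(),1))
    if s: break
im=[]
for n in('top','side'):
    im.append(grab(n)); print(n,angles(n,im[-1],np.array([.5325,.1387])))
cv2.imwrite('pics/s2.png',np.vstack([cv2.resize(i[110:310,180:440],(390,300)) for i in im])[:,:,::-1])
```

```text
down False [0.47197658 0.07993875 0.0636052 ] [ 0.26777987 -0.46334228 -0.26417114]
216 False [-0.5  0.1 -0.5] 5.7
208 False [-0.1 -0.   0.2] 6.1
200 False [-0.1 -0.7  0.2] 6.5
192 False [-0.6 -0.4 -0.5] 6.9
184 False [0.3 0.3 0.3] 7.3
176 False [-0.2  0.5  0.1] 7.7
168 False [-1.1 -0.7 -0.3] 8.0
160 False [0.1 0.2 0.1] 8.4
152 False [-0.3  0.4 -0.1] 8.8
144 False [ 0.1 -0.3  0.3] 9.2
136 False [-0.4 -0.4 -0.2] 9.6
128 False [ 0.4 -0.3  0.2] 9.9
120 False [ 0.1  0.7 -0.1] 10.3
112 False [-0.2 -0.1 -0.9] 10.7
top [np.float64(170.52300667627424), np.float64(10.025840597758418)]
side [np.float64(-70.41216205632662), np.float64(8.625220249390054)]
```

View pics/s2.png

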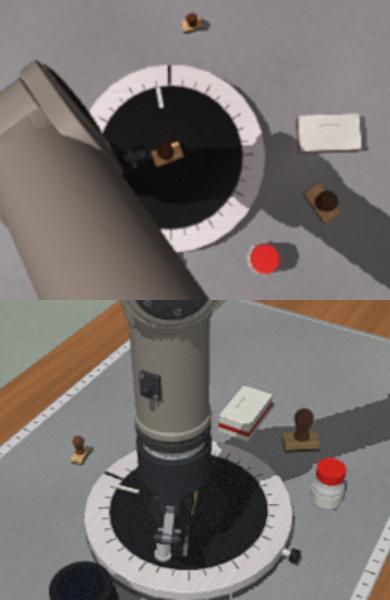

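The index is now at about 9°, next to the zero line at top (169,75 in the crop), and the stamp is standing. I'll push most of the rest, then measure with the wrist camera as well.

```bash
cat >> h.py <<'E'
from scipy.spatial.transform import Rotation as Ro
W={}
def cam(n):
    c=dict(vision.calibration(n))
    if n=='wrist': c['extrinsics']=W['E']
    return c
def grabw(f=None):
    T=np.eye(4); T[:3,:3]=Ro.from_euler('xyz',robot.current_eef_rot(),degrees=True).as_matrix(); T[:3,3]=robot.current_tool_pos()
    W['E']=np.linalg.inv(T@vision.calibration('wrist')['T_tool_cam']); return grab('wrist',f)
def near(n,im,c,lim=14):
    out=[]
    for z,r0,r1,sg in((.031,115,128,-1),(.034,74,94,1)):
        g=cv2.cvtColor(rect(n,im,c,z),cv2.COLOR_RGB2GRAY); N=g.shape[0]
        a=np.arange(-lim,lim,.1); r=np.arange(r0,r1,.5)*2
        A,B=np.meshgrid(np.radians(a),r,indexing='ij')
        pol=cv2.remap(g,(N/2-B*np.sin(A)).astype(np.float32),(N/2-B*np.cos(A)).astype(np.float32),cv2.INTER_LINEAR)
        v=sg*pol.astype(float).mean(1); w=np.clip(v-np.median(v),0,None); k=w.argmax()
        w[abs(a-a[k])>4]=0; w=np.clip(w-.3*w.max(),0,None); out.append(round((a*w).sum()/w.sum(),2))
    return out
E
python3 - <<'E'
from h import *
for phi in(108,104.8):
    p,o=pose(phi,.063,-90); print(robot.line_to(p,o,velocity=.03,f_stop=9))
for n in('top','side'): print(n,near(n,grab(n),C))
im=grabw(); print('wrist',near('wrist',im,C)); 
o=np.zeros((600,800,3),np.uint8);o[:400,:640]=im;o[400:,:200]=cv2.resize(rect('wrist',im,C),(200,200));cv2.imwrite('pics/w3.png',o[:,:,::-1])
E
```

```text
False
False
top [np.float64(0.68), np.float64(3.0)]
side [np.float64(-0.12), np.float64(2.18)]
wrist [np.float64(0.4), np.float64(2.47)]
```

View pics/w3.png

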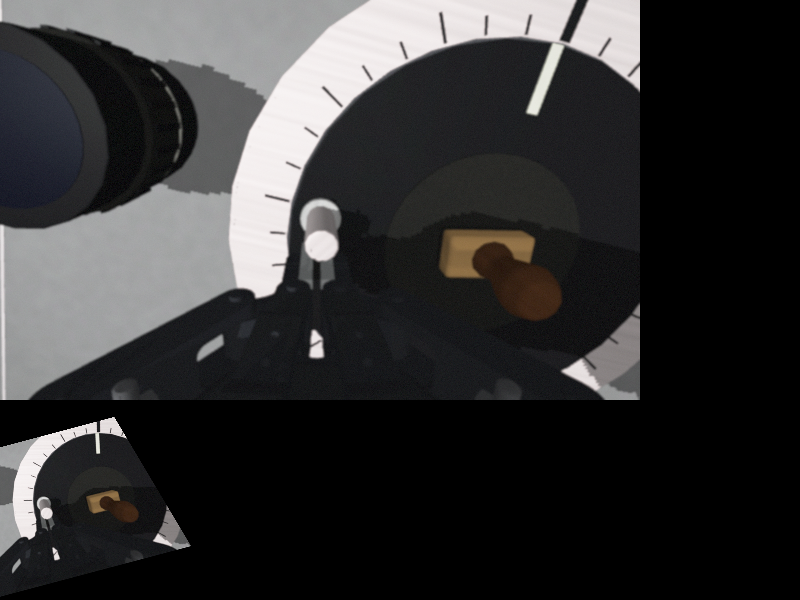

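The white index end at (557,43) sits just left of the zero line at (568,38). All three cameras agree that about 2.2° remains.

Run:
```python
from h import *
p,o=pose(102.6,.063,-90); print(robot.line_to(p,o,velocity=.02,f_stop=9)); robot.pause(.3)
for n in('top','side'): print(n,near(n,grab(n),C))
print('wrist',near('wrist',grabw(),C))
p,o=pose(114,.063,-90); robot.line_to(p,o,velocity=.05)
p[2]=.17; robot.line_to(p,velocity=.1); robot.pause(.3)
for n in('top','side'): print(n,near(n,grab(n),C))
im=grabw('w4.png'); print('wrist',near('wrist',im,C),robot.current_time_s())
```

```text
False
top [np.float64(0.67), np.float64(1.1)]
side [np.float64(-0.12), np.float64(0.68)]
wrist [np.float64(0.41), np.float64(0.36)]
top [np.float64(0.67), np.float64(1.11)]
side [np.float64(-0.13), np.float64(-0.37)]
wrist [np.float64(0.46), np.float64(0.52)] 14.55
```

View pics/w4.png

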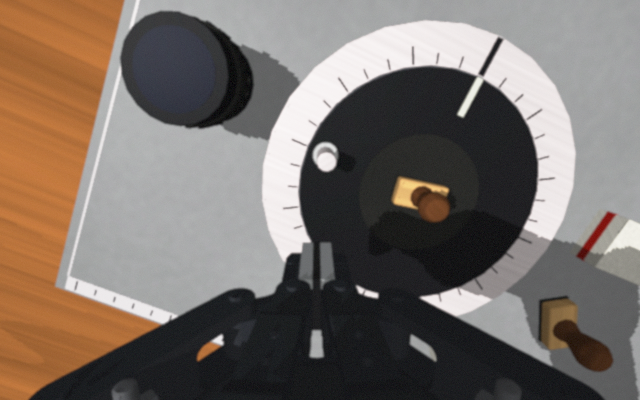

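The index and zero lines run straight into each other at (481,76). The stamp is standing and the hand is clear.

```bash
python3 -c "
from h import *
print(workorder.close_job())"
```

```text
the job is handed in; nothing more can be done
None
```

The job is handed in: all three cameras put the index line within about 0.5° of the zero line (limit 2.3°), the stamp is upright and untouched in the middle of the plate, and the hand is clear at about 15 s of the 51 s allowed; no verdict was returned.

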